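# Set the bench air valve two turns open

## Task

With the stripping knife's blade in the notch, lever up the green cover of the valve box and swing it right back past upright so that it stays open, then lay the knife down flat on the bench, clear of the box. Grip the black handle of the red valve wheel, turn it clockwise until the valve is fully closed against its stop, then back it off exactly two full turns, and finish still gripping the handle there, without letting go. Leave the other things on the bench where they are.

Things in the scene. Friction and masses are not known exactly. Their poses are not given: they have to be found in the camera images.
- valve_box: Grey steel box fixed to the bench, 200 x 200 x 105 mm tall, 5 mm walls, holding the air valve; brass pipe stubs (45 mm tall) within 55 mm of its local +-y sides. Origin: centre of its underside. Local z up; local -x is its front (notch side), local +x its hinge side. Front faces the robot's left (world +y): yaw -90 deg, give or take 14.
- notch (a point): Centre of the pry notch in the outer face of the box's front wall: a 60 mm wide, 10 mm tall opening right under the cover (z from 95 to 105 mm above the bench), marked by yellow strips below it and on the cover above it. Its axes are those of valve_box: the way in is local +x.
- hinge (a point): Middle of the cover's hinge line, 105 mm above the bench on the box's local +x edge; the line runs along local y. Axes as valve_box.
- cover (a joint): Angle of the green cover, rad: 0 shut, grows as its front edge swings up and over the hinge, stop at 2.2. A 200 x 200 x 6 mm plate, 0.15 kg, flush on the rim from hinge to box front, no handle or overhang. Stiff hinge: it stays at whatever angle it is left; about 2 N at the front edge lifts it.
- hub (a point): Fixed point on the valve's vertical axis, in the middle of the box, 51 mm above the bench: the mid-height of the wheel's rim. Axes as valve_box.
- valve (a joint): Angle of the red wheel, rad: 0 = closed stop, grows anticlockwise seen from above (opening), upper stop 25.1. At 0 the handle lies from the hub along valve_box's local +x; at q, q anticlockwise from there. Starts 0.5 to 1.2 turns open. Stays where left; turning takes about 3 N at the handle. Rim 100 mm across, top 56 mm above the bench.
- handle: Black upright crank handle on the wheel, a round sleeve 18 mm in diameter that spins freely on its pin, 45 mm from the valve's axis. It stands from 61 to 97 mm above the bench. Origin: centre of its lower end; it spins about its z, so its yaw means nothing.
- handle_mid (a point): Middle of the handle sleeve, on its axis, 79 mm above the bench.
- knife: Stripping knife on the bench left of the box, blade towards it: orange handle 110 x 22 wide x 26 mm tall, flat steel blade 22 wide, 3 mm thick, 90 mm long. 0.12 kg. Local x runs from handle to blade; origin on the underside at the grip point: handle from x = -80 to +30 mm, blade from +30 to +120 mm, its mid-thickness 13 mm above the underside.
- knife_tip (a point): Middle of the blade's end, 120 mm ahead of and 13 mm above the knife's origin. Axes as knife.
- block_a: blue sanding block with a pale face, 70 x 45 x 30 mm, loose; a bystander to leave alone. Origin: centre of its underside.
- block_b: second blue sanding block, 70 x 45 x 30 mm, loose; a bystander to leave alone. Origin: centre of its underside.
- dome: pale wooden half-dome carving, 80 across, 47 tall mm, loose; a bystander to leave alone. Origin: centre of its underside.
- offcut: pale wood offcut, 90 x 50 x 20 mm, loose; a bystander to leave alone. Origin: centre of its underside.
- glue: white glue bottle with yellow label, 54 across, 130 tall mm, loose; a bystander to leave alone. Origin: centre of its underside.
- cup: blue ceramic cup, 76 across, 90 tall mm, loose; a bystander to leave alone. Origin: centre of its underside.
- wedge: brown wood scrap, 60 x 40 x 18 mm, loose; a bystander to leave alone. Origin: centre of its underside.

How it is judged:
By the outcome, as a careful person would: the job done as asked, in the order asked, and still so for the second after the job is handed in, while the arm keeps its last pose, push and grip.
It also fails if it takes over 72 s, if anything falls off the work surface, if the arm or the gripper's body presses on something with over 40 N, if the wrist force passes 120 N, or if a joint passes its speed limit or range.

## Robot

A 6-joint arm with a two-finger parallel gripper is mounted at the origin on the work surface. World frame = base frame: x ahead of the robot, y to its left, z up, the work surface at z = 0. Lengths are in m, angles in rad, forces in N, time in s.
With the tool pointing down it reaches from about 0.25 to 0.8 m from the base axis. Payload 8.5 kg.
Tool frame: the origin (TCP) lies between the finger pads, 19 mm behind the fingertips; this is the grasp point; z points along the fingers, y is the line along which they close (so a half turn about z gives the same grasp; the last joint's range is limited). The gripper opens to 85 mm and grips with 20 to 120 N. Pads are 22 mm wide; open, the fingers measure 114 mm over their backs; the gripper's body (76 mm by 85 mm) begins 54 mm behind the grasp point. The pads swing forward as they close: fully open they stand 13 mm farther back than shut.
Start: joints at [-1.245, 0.238, -0.013, 1.319, 0, 1.571], TCP at [0.168, -0.497, 0.25] pointing down, gripper open.
Joint ranges: [-2.66, 2.66], [-1.03, 1.9], [-1.14, 1.46], [-1.82, 2.27], [-1.45, 1.34], [-3.14, 3.14]. Speed limits (rad/s): [2.22, 2.22, 2.79, 3.14, 3.14, 3.14].

## Interface

Orientations are given as a rotation vector (axis times angle).
In Python, from workcell import manip gives the robot as it stands.
- The arm moves only by the shell command python3 jog.py 'ROWS' [FORCE]. ROWS is rows parted by semicolons, their numbers by spaces, 1 to 8 of them, each of 5 numbers: the finger opening in m, then dx, dy, dz in m, then a turn about the tool's z in rad; each row is the pose to reach, as a shift and turn from the pose commanded when the command began, along the tool's axes at that moment; what a row does not reach only later rows make up. A row lasts 1/12 s, in which the tool goes at most 0.0417 m and 0.125 rad, less where a joint would pass 70% of its speed; a pose out of reach is approached as far as the arm can. The fingers move at their own pace and stop on an object; FORCE is the grip in N (left out, the last holds). Time passes only in rows, so rows that do not move let the fingers close. It prints the time, the measured TCP pose, the force, the opening and the grip force at its end.
- manip.observe(): the state, without advancing time (a new reading comes with each control period).
- manip.capture(name): name is "scene" or "top"; returns a dict with "pixels" (384x512x3 uint8, blue, green, red), "camera_matrix" (3x3 intrinsics, pixels), "k1" (the pictures are not rectified: a ray, as slopes to the right and down, at radius r is drawn at 1 + k1 r^2 times it, then the intrinsics apply), "position" and "attitude" of the camera in the world. Camera axes: x right, y down, z forward; pixel columns grow to the right and rows downward; lengths in m; the calibration is good to about 2 mm. A picture is of the moment at which its call begins. There is no depth.
- manip.close_job(): hands the job in; it is judged then, once.
The state is a dict: "t": time; "q": joint angles; "joint_vel": joint speeds; "joint_torque": joint torques, N m; "tool_pos": TCP position; "tool_rot": TCP orientation; "force": force on the tool from outside, world axes, zero at the start; "torque": the same for the moment, N m; "finger_gap": finger opening in m; "grip_force": force on a finger pad.
Only numpy, scipy, OpenCV 4.12 (cv2) and the standard library are available. Lean on these libraries where they do the work, as an engineer would, in place of code of your own. Each camera call takes 0.05 s, during which the arm holds its last target. There are 200 camera calls.

## Working session

There is one attempt and no reset: what is moved stays moved. The work goes in short steps, Python scripts to look and compute and a shell command to move; the robot and the scene stay as the last step left them, time stands still between calls to the robot, and variables do not carry over. Pictures are saved under pics/ and viewed, at most 10 in all, crops included, and the job is handed in when it is done.

```bash
ls; mkdir -p pics
cat > h.py <<'E'
import numpy as np, cv2
from workcell import manip
from scipy.spatial.transform import Rotation as R
def cap(name):
    c=manip.capture(name); return c
E
python3 - <<'E'
from h import *
for n in ("scene","top"):
    c=cap(n); print(n,c["camera_matrix"],c["k1"],c["position"],c["attitude"]); cv2.imwrite(f"pics/{n}0.png",c["pixels"]); np.save(f"pics/{n}0.npy",c,allow_pickle=True)
print(manip.observe())
E
```

```text
jog.py
pics
workcell.py
scene [[416.2281987    0.         256.85092594]
 [  0.         416.2281987  191.32168884]
 [  0.           0.           1.        ]] -0.13456694720893192 [ 1.36704909 -0.32151484  0.9791286 ] [-2.01604415 -1.3689536   0.59215805]
top [[382.0642762    0.         251.30545772]
 [  0.         382.0642762  187.60229374]
 [  0.           0.           1.        ]] -0.07991276300236677 [ 0.37785436 -0.00230558  1.13658363] [-2.17840055  2.13182795 -0.14164472]
{'t': 0.1, 'q': array([-1.24500690e+00,  2.38711273e-01, -1.41398395e-02,  1.31919224e+00,
        1.95669803e-05,  1.57079758e+00]), 'joint_vel': array([-0.00105707,  0.0004477 ,  0.00189624,  0.00095211,  0.00030112,
       -0.00070376]), 'joint_torque': array([ 6.76889813e-04, -5.39720178e+01,  3.46999168e+01,  1.34671733e-02,
        6.54032920e-05, -1.90119800e-05]), 'tool_pos': array([ 0.16792888, -0.49706775,  0.24945861]), 'tool_rot': array([-3.09878710e+00, -5.09286615e-01,  2.87231722e-04]), 'force': array([-0.19638095, -0.76315777, -0.37337539]), 'torque': array([-0.01147099,  0.0140695 ,  0.04988743]), 'grip_force': 0.0, 'finger_gap': 0.08530588746133512}
```
View pics/scene0.png

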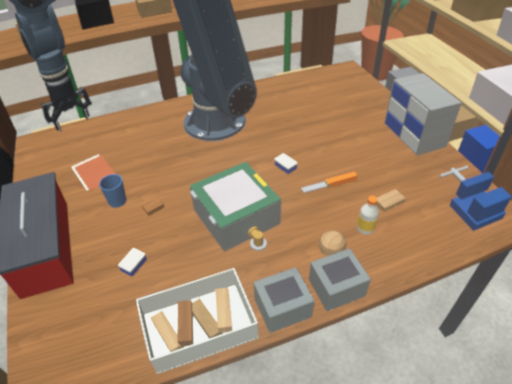

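View pics/top0.png

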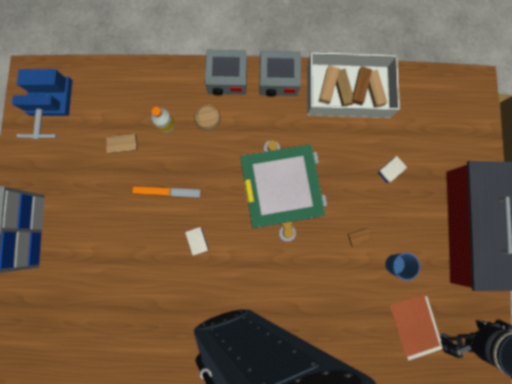

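Scene view: the closed box has its green cover at (235,205) and a yellow notch mark at (260,180). The knife is at (330,182), handle to the right. In the top view the cover is centred at (283,186) with its yellow strip at (249,190). The knife's orange handle runs x=133–170 and its blade 170–200 at y≈191.

Add to h.py:
```python
def ray(c,uv):
    K=c["camera_matrix"]; d=np.array([[c["k1"],0,0,0]],float)
    uv=np.asarray(uv,float).reshape(-1,2)
    p=cv2.undistortPoints(uv.reshape(-1,1,2),K,d).reshape(-1,2)
    D=R.from_rotvec(c["attitude"]).apply(np.c_[p,np.ones(len(p))])
    return np.array(c["position"]),D
def plane(c,uv,z):
    o,D=ray(c,uv); return (o+D*((z-o[2])/D[:,2])[:,None])
def tri(c1,p1,c2,p2):
    o1,d1=ray(c1,p1);o2,d2=ray(c2,p2);out=[]
    for a,b in zip(d1,d2):
        A=np.c_[a,-b]; s=np.linalg.lstsq(A,o2-o1,rcond=None)[0]
        x1=o1+s[0]*a;x2=o2+s[1]*b; out.append(np.r_[(x1+x2)/2,np.linalg.norm(x1-x2)])
    return np.array(out)
def mask(c,lo,hi,roi,minarea=8):
    x0,y0,x1,y1=roi; h=cv2.cvtColor(c["pixels"],cv2.COLOR_BGR2HSV)
    m=cv2.inRange(h,np.array(lo),np.array(hi)); k=np.zeros_like(m); k[y0:y1,x0:x1]=m[y0:y1,x0:x1]
    return k
def big(m):
    n,l,s,ce=cv2.connectedComponentsWithStats(m); i=1+np.argmax(s[1:,4]); return (l==i).astype(np.uint8),ce[i],s[i]
```

Run:
```python
from h import *
S=np.load("pics/scene0.npy",allow_pickle=True).item();T=np.load("pics/top0.npy",allow_pickle=True).item()
np.set_printoptions(precision=4,suppress=True)
def quad(m):
    cs,_=cv2.findContours(m,cv2.RETR_EXTERNAL,cv2.CHAIN_APPROX_NONE); c=max(cs,key=cv2.contourArea); 
    h=cv2.convexHull(c); 
    for e in np.arange(2,12,.5):
        a=cv2.approxPolyDP(h,e,True)
        if len(a)<=4: break
    return a.reshape(-1,2),cv2.minAreaRect(c)
for n,c,rg,ry,rk in (("T",T,(225,130,340,240),(235,170,260,210),(120,175,215,205)),("S",S,(180,155,290,250),(245,165,275,195),(290,165,365,200))):
    g,ce,s=big(mask(c,(65,60,40),(95,255,255),rg)); q,r=quad(g); print(n,"green",s,q.tolist())
    print(plane(c,q,.111)[:,:2])
    y,ce,s=big(mask(c,(20,130,120),(35,255,255),ry)); print("yel",ce,s,plane(c,[ce],.111))
    o,ce,s=big(mask(c,(5,170,140),(18,255,255),rk)); q,r=quad(o); print("orange",ce,s,r,plane(c,[ce],.026))
    h=cv2.cvtColor(c["pixels"],cv2.COLOR_BGR2HSV)
    if n=="T": print(h[185:198,172:206:6].tolist() if 0 else c["pixels"][192,165:206].tolist(), )
```

```text
T green [ 242  146   82   81 2157] [[310, 146], [323, 214], [253, 226], [242, 157]]
[[ 0.6305 -0.1619]
 [ 0.444  -0.1972]
 [ 0.408  -0.0094]
 [ 0.5953  0.0246]]
yel [248.4013 190.6879] [244 179  10  24 157] [[0.5029 0.005  0.111 ]]
orange [150.4881 190.3423] [131 186  39  10 336] ((150.03616333007812, 190.2768096923828), (38.052467346191406, 8.938833236694336), 2.862405300140381) [[0.5079 0.2938 0.026 ]]
[[22, 128, 223], [22, 128, 222], [24, 124, 219], [34, 121, 203], [56, 121, 173], [97, 126, 147], [139, 145, 145], [159, 158, 152], [164, 161, 153], [164, 161, 153], [165, 163, 154], [165, 162, 154], [165, 162, 154], [165, 162, 154], [165, 162, 155], [165, 162, 155], [165, 162, 154], [165, 162, 154], [165, 162, 154], [165, 162, 154], [165, 162, 154], [164, 162, 154], [165, 161, 154], [164, 161, 153], [164, 161, 153], [163, 161, 153], [164, 161, 153], [164, 160, 153], [162, 159, 152], [162, 160, 152], [162, 159, 151], [162, 159, 151], [161, 158, 150], [156, 154, 148], [137, 139, 141], [95, 110, 129], [57, 88, 124], [46, 85, 125], [45, 85, 126], [45, 85, 127], [45, 85, 127]]
S green [ 191  163   88   64 1220] [[245, 163], [278, 199], [220, 226], [191, 186]]
[[ 0.4136 -0.0107]
 [ 0.5998  0.0234]
 [ 0.6343 -0.1641]
 [ 0.4503 -0.1978]]
yel [260.0154 179.3692] [254 173  13  13  65] [[0.5025 0.0056 0.111 ]]
orange [342.1732 178.5844] [327 172  30  14 231] ((341.9942626953125, 178.7793731689453), (8.243431091308594, 29.54788589477539), 74.47589111328125) [[0.5188 0.2939 0.026 ]]
```

Run:
```python
from h import *
S=np.load("pics/scene0.npy",allow_pickle=True).item();T=np.load("pics/top0.npy",allow_pickle=True).item()
a=cv2.resize(T["pixels"][130:250,120:340],None,fx=3.5,fy=3.5,interpolation=cv2.INTER_CUBIC)
cv2.imwrite("pics/topcrop.png",a)
a=cv2.resize(S["pixels"][150:255,185:375],None,fx=4,fy=4,interpolation=cv2.INTER_CUBIC)
cv2.imwrite("pics/scenecrop.png",a)
```

```text
(no output)
```

View pics/scenecrop.png

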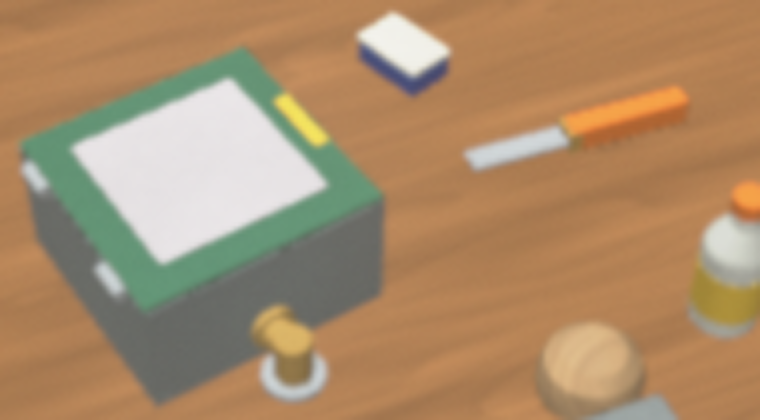

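The crop shows the shut green cover with its yellow mark at about (300,120), the blade at (465–565,150), the handle at (565–690,115), a sanding block and the dome. Next I measure the heights and the knife axis from both views.

Run:
```python
from h import *
S=np.load("pics/scene0.npy",allow_pickle=True).item();T=np.load("pics/top0.npy",allow_pickle=True).item()
np.set_printoptions(precision=4,suppress=True)
def lines(c,roi):
    g,_,_=big(mask(c,(65,60,40),(95,255,255),roi)); 
    cs,_=cv2.findContours(g,cv2.RETR_EXTERNAL,cv2.CHAIN_APPROX_NONE); P=cv2.convexHull(max(cs,key=cv2.contourArea)).reshape(-1,2).astype(float)
    ce=P.mean(0); return g
def bl(c,roi):
    h=cv2.cvtColor(c["pixels"],cv2.COLOR_BGR2HSV); m=cv2.inRange(h,np.array((0,0,115)),np.array((180,45,255))); k=np.zeros_like(m);x0,y0,x1,y1=roi;k[y0:y1,x0:x1]=m[y0:y1,x0:x1]
    # OpenCV blue-ish grey as well
    m2=cv2.inRange(h,np.array((85,0,120)),np.array((130,80,255)));k2=np.zeros_like(m);k2[y0:y1,x0:x1]=m2[y0:y1,x0:x1]
    return big(k|k2)
qT=[[310,146],[323,214],[253,226],[242,157]]; qS=[[220,226],[191,186],[245,163],[278,199]]
t=tri(T,qT,S,qS); print("cover corners\n",t,t.mean(0))
B={}
for n,c,roi,rk in (("T",T,(165,180,210,205),(120,175,215,205)),("S",S,(298,170,335,198),(290,165,365,200))):
    m,ce,s=bl(c,roi); o,co,so=big(mask(c,(5,170,140),(18,255,255),rk))
    ys,xs=np.nonzero(m);W=plane(c,np.c_[xs,ys],.0145)[:,:2]; mu=W.mean(0); u=np.linalg.svd(W-mu,full_matrices=False)[2][0]; u=u*-np.sign(u[1]); a=(W-mu)@u
    print(n,"blade",ce,s,mu,"yaw",np.degrees(np.arctan2(u[1],u[0])),a.min(),a.max())
    ys,xs=np.nonzero(o);W=plane(c,np.c_[xs,ys],.026)[:,:2]; m2=W.mean(0); u2=np.linalg.svd(W-m2,full_matrices=False)[2][0];u2=u2*-np.sign(u2[1]); a=(W-m2)@u2
    print("handle",m2,np.degrees(np.arctan2(u2[1],u2[0])),a.min(),a.max()); B[n]=(ce,co)
print(tri(T,[B["T"][0],B["T"][1]],S,[B["S"][0],B["S"][1]]))
```

```text
cover corners
 [[ 0.6313 -0.1629  0.1072  0.001 ]
 [ 0.4445 -0.1976  0.1058  0.0012]
 [ 0.4082 -0.0092  0.1062  0.0005]
 [ 0.5962  0.0249  0.107   0.0003]] [ 0.5201 -0.0862  0.1066  0.0008]
T blade [184.9491 192.3565] [171 188  29   9 216] [0.5055 0.1936] yaw -92.09159781411853 -0.042320769135539706 0.04251978734263265
handle [0.5079 0.2938] -91.1045675069708 -0.05812517019771638 0.05524856556484975
S blade [313.8636 186.5985] [301 182  26  10 132] [0.507  0.1947] yaw -92.11380075251304 -0.043257566349443444 0.0435416360996821
handle [0.5188 0.2941] -89.89510619278407 -0.05489127392402994 0.05223347279597651
[[0.5059 0.1944 0.0134 0.0015]
 [0.5098 0.2983 0.016  0.0038]]
```

```bash
cat >> h.py <<'E'
np.set_printoptions(precision=4,suppress=True)
def plan(p,ydir=None):
    s=manip.observe(); M=R.from_rotvec(s["tool_rot"]); d=M.inv().apply(np.array(p)-s["tool_pos"]); a=0
    if ydir is not None:
        v=M.inv().apply([ydir[0],ydir[1],0]); a=np.arctan2(-v[0],v[1]); a=(a+np.pi/2)%np.pi-np.pi/2
    print("t",round(s["t"],2),"q6",round(s["q"][5],3),"tcp",s["tool_pos"],"delta",d,"turn",round(a,4),"f",s["force"]); return M
E
python3 - <<'E'
from h import *
M=plan([.5087,.269,.15],[np.cos(np.radians(-2.1)),np.sin(np.radians(-2.1))]); print(M.as_matrix())
E
```

```text
t 0.1 q6 1.571 tcp [ 0.1679 -0.4971  0.2495] delta [ 0.568  -0.6166  0.1002] turn -1.2084 f [-0.1964 -0.7632 -0.3734]
[[ 0.9474  0.3201 -0.0004]
 [ 0.3201 -0.9474  0.0012]
 [ 0.     -0.0012 -1.    ]]
```

```bash
r='0.085 0.19 -0.206 0 0'; python3 jog.py '0.085 0.19 -0.206 0 0;0.085 0.19 -0.206 0 0;0.085 0.19 -0.206 0 0;0.085 0.19 -0.206 0 0;0.085 0.19 -0.206 0 0;0.085 0.19 -0.206 0 0;0.085 0.19 -0.206 0 0;0.085 0.19 -0.206 0 0'
python3 jog.py '0.085 0.19 -0.206 0 0;0.085 0.19 -0.206 0 0;0.085 0.19 -0.206 0 0;0.085 0.19 -0.206 0 0;0.085 0.19 -0.206 0 0;0.085 0.19 -0.206 0 0;0.085 0.19 -0.206 0 0;0.085 0.19 -0.206 0 0'
python3 jog.py '0.085 0.19 -0.206 0 -1;0.085 0.19 -0.206 0 -1;0.085 0.19 -0.206 0 -1;0.085 0.19 -0.206 0 -1;0.085 0.19 -0.206 0 -1;0.085 0.19 -0.206 0 -1;0.085 0.19 -0.206 0 -1;0.085 0.19 -0.206 0 -1'
python3 - <<'E'
from h import *
plan([.5087,.269,.10],[np.cos(np.radians(-2.1)),np.sin(np.radians(-2.1))])
E
```

```text
t: 0.77
tool_pos: [0.2829, -0.2372, 0.25]
tool_rot: [-3.097, -0.516, -0.001]
force: [0.1, -0.8, -0.2]
finger_gap: 0.0847
grip_force: 0.0
t: 1.43
tool_pos: [0.3981, 0.0184, 0.2497]
tool_rot: [-3.098, -0.516, -0.001]
force: [-0.9, -0.1, 0.4]
finger_gap: 0.085
grip_force: 0.0
t: 2.1
tool_pos: [0.5124, 0.2745, 0.2484]
tool_rot: [-2.467, -1.944, -0.0]
force: [-1.3, -0.2, -0.5]
finger_gap: 0.0853
grip_force: 0.0
t 2.1 q6 2.298 tcp [0.5124 0.2745 0.2484] delta [-0.0064 -0.0022  0.1484] turn -0.1993 f [-1.2798 -0.1958 -0.4834]
```

```bash
python3 jog.py '0.085 -0.0064 -0.0022 0.04 -0.12;0.085 -0.0064 -0.0022 0.08 -0.2;0.085 -0.0064 -0.0022 0.12 -0.2;0.06 -0.0064 -0.0022 0.15 -0.2;0.06 -0.0064 -0.0022 0.18 -0.2;0.06 -0.0064 -0.0022 0.18 -0.2'
python3 - <<'E'
from h import *
plan([.5087,.269,.022],[np.cos(np.radians(-2.1)),np.sin(np.radians(-2.1))])
c=cap("top"); cv2.imwrite("pics/k1.png",cv2.resize(c["pixels"][120:300,90:290],None,fx=3,fy=3,interpolation=cv2.INTER_CUBIC))
E
```

```text
t: 2.6
tool_pos: [0.5035, 0.2623, 0.0644]
tool_rot: [-2.27, -2.168, 0.014]
force: [-0.6, -0.4, 0.1]
finger_gap: 0.06
grip_force: 0.0
t 2.6 q6 2.097 tcp [0.5035 0.2623 0.0644] delta [0.0071 0.0052 0.0423] turn -0.0089 f [-0.5564 -0.3518  0.0852]
```

```bash
python3 jog.py '0.06 0.007 0.005 0 0;0.06 0.007 0.005 0 0;0.06 0.007 0.005 0 0'
python3 - <<'E'
from h import *
plan([.5087,.269,.022],[np.cos(np.radians(-2.1)),np.sin(np.radians(-2.1))])
E
```

```text
t: 2.9
tool_pos: [0.5137, 0.2727, 0.0722]
tool_rot: [2.27, 2.17, 0.006]
force: [-0.3, 0.8, -0.3]
finger_gap: 0.06
grip_force: 0.0
t 2.9 q6 2.104 tcp [0.5137 0.2727 0.0722] delta [-0.004  -0.005   0.0502] turn -0.0082 f [-0.2851  0.8023 -0.2794]
```

```bash
python3 jog.py '0.06 -0.004 -0.005 0.02 -0.008;0.06 -0.004 -0.005 0.035 -0.008;0.06 -0.004 -0.005 0.035 -0.008;0.06 -0.004 -0.005 0.035 -0.008;0.06 -0.004 -0.005 0.035 -0.008'
python3 - <<'E'
from h import *
plan([.5087,.269,.022],[np.cos(np.radians(-2.1)),np.sin(np.radians(-2.1))])
E
```

```text
t: 3.32
tool_pos: [0.5076, 0.2684, 0.0365]
tool_rot: [2.262, 2.18, 0.003]
force: [-0.5, -0.2, 0.2]
finger_gap: 0.0599
grip_force: 0.0
t 3.32 q6 2.094 tcp [0.5076 0.2684 0.0365] delta [0.0006 0.0011 0.0145] turn -0.0003 f [-0.4797 -0.2031  0.2276]
```

```bash
python3 jog.py '0.06 0.0005 0.001 0.008 0;0.06 0.0005 0.001 0.0145 0;0.06 0.0005 0.001 0.0145 0;0.06 0.0005 0.001 0.0145 0' 80
python3 jog.py '0.015 0 0 0 0;0.015 0 0 0 0;0.015 0 0 0 0;0.015 0 0 0 0;0.015 0 0 0 0;0.015 0 0 0 0' 80
```

```text
t: 3.65
tool_pos: [0.5074, 0.2682, 0.0201]
tool_rot: [-2.262, -2.18, 0.001]
force: [-0.6, -0.3, 0.5]
finger_gap: 0.0601
grip_force: 0.0
t: 4.15
tool_pos: [0.508, 0.2685, 0.021]
tool_rot: [2.262, 2.18, 0.001]
force: [-0.4, -1.7, 5.3]
finger_gap: 0.0204
grip_force: 78.7
```

```bash
python3 jog.py '0.015 0 0 -0.03 0;0.015 0 0 -0.07 0;0.015 0 0 -0.11 0;0.015 0 0 -0.11 0;0.015 0 0 -0.11 0;0.015 0 0 -0.11 0' 80
python3 - <<'E'
from h import *
S=cap("scene");T=cap("top");np.save("pics/S1.npy",S,allow_pickle=True);np.save("pics/T1.npy",T,allow_pickle=True)
plan([.5087,.269,.022],[np.cos(np.radians(-2.1)),np.sin(np.radians(-2.1))])
a=cv2.resize(S["pixels"][120:220,260:400],None,fx=4,fy=4);b=cv2.resize(T["pixels"][150:250,120:260],None,fx=4,fy=4)
cv2.imwrite("pics/g1.png",cv2.resize(np.vstack([a,b]),None,fx=.75,fy=.75))
E
```

```text
t: 4.65
tool_pos: [0.5073, 0.2682, 0.13]
tool_rot: [-2.262, -2.18, 0.001]
force: [0.6, -0.2, -1.1]
finger_gap: 0.0204
grip_force: 78.6
t 4.75 q6 2.094 tcp [0.5067 0.2679 0.1289] delta [0.0013 0.0022 0.1069] turn -0.0003 f [ 0.1453  0.2219 -1.884 ]
```

View pics/g1.png

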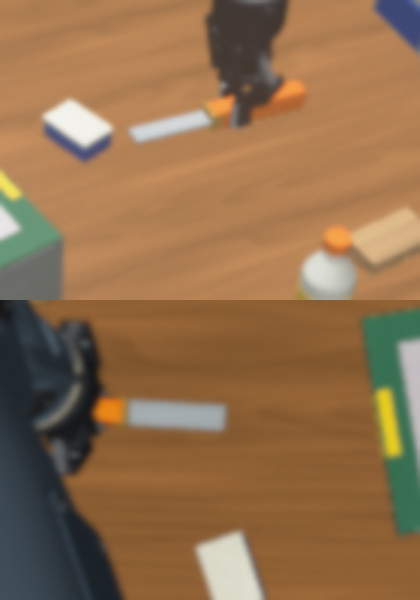

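The knife is held: in the scene half of the picture the blade runs (130,132)–(210,115), in the top half (128–226,415), with the handle in the fingers. Next I triangulate the blade.

```bash
cat >> h.py <<'E'
def blade(c,roi):
    h=cv2.cvtColor(c["pixels"],cv2.COLOR_BGR2HSV); x0,y0,x1,y1=roi
    m=cv2.inRange(h,np.array((0,0,115)),np.array((180,45,255)))|cv2.inRange(h,np.array((85,0,120)),np.array((130,80,255)))
    k=np.zeros_like(m);k[y0:y1,x0:x1]=m[y0:y1,x0:x1]; k,ce,s=big(k)
    ys,xs=np.nonzero(k);P=np.c_[xs,ys].astype(float);mu=P.mean(0);u=np.linalg.svd(P-mu,full_matrices=False)[2][0];u*=-np.sign(u[0])*1
    a=(P-mu)@u; return mu,mu+u*(a.max()+.3),mu+u*(a.min()-.3),s
E
python3 - <<'E'
from h import *
S=np.load("pics/S1.npy",allow_pickle=True).item();T=np.load("pics/T1.npy",allow_pickle=True).item()
a=blade(S,(298,150,332,172)); b=blade(T,(158,180,200,198)); print(a,b)
# in T tip is at +x
t=tri(S,[a[1],a[0],a[2]],T,[b[2],b[0],b[1]]); print(t); d=t[0]-t[2]; print(np.degrees(np.arctan2(d[1],d[0])),np.degrees(np.arcsin(d[2]/np.linalg.norm(d[:3]))),np.linalg.norm(d[:3]))
n=np.array([np.cos(np.radians(-79.2)),np.sin(np.radians(-79.2))]); ctr=np.array([.5205,-.0864]); notch=ctr-.1*n; hinge=ctr+.1*n; print(n,notch,hinge)
E
```

```text
(array([316.2   , 161.7286]), array([302.8622, 164.7495]), array([329.2558, 158.7715]), array([303, 157,  27,  10, 140], dtype=int32)) (array([178.5824, 187.9579]), array([162.5391, 187.1372]), array([194.4656, 188.7703]), array([163, 184,  32,   9, 261], dtype=int32))
[[0.5033 0.1492 0.123  0.0005]
 [0.5052 0.1935 0.122  0.0021]
 [0.5069 0.2381 0.121  0.004 ]]
-92.3228547316224 1.270975202993335 0.0889758110489718
[ 0.1874 -0.9823] [0.5018 0.0118] [ 0.5392 -0.1846]
```

Run:
```python
from h import *
plan([.4748,.1533,.108],[.9823,.1874])
```

```text
t 4.75 q6 2.094 tcp [0.5067 0.2679 0.1289] delta [-0.1157 -0.0276  0.0211] turn -0.2255 f [ 0.1453  0.2219 -1.884 ]
```

```bash
python3 jog.py '0.015 -0.03 -0.007 0.005 -0.08;0.015 -0.06 -0.014 0.01 -0.16;0.015 -0.09 -0.021 0.015 -0.2255;0.015 -0.1157 -0.0276 0.021 -0.2255;0.015 -0.1157 -0.0276 0.021 -0.2255;0.015 -0.1157 -0.0276 0.021 -0.2255;0.015 -0.1157 -0.0276 0.021 -0.2255;0.015 -0.1157 -0.0276 0.021 -0.2255'
python3 - <<'E'
from h import *
plan([.4748,.1533,.108],[.9823,.1874])
S=cap("scene");T=cap("top");np.save("pics/S2.npy",S,allow_pickle=True);np.save("pics/T2.npy",T,allow_pickle=True)
plan([.4748,.1533,.108],[.9823,.1874])
a=cv2.resize(S["pixels"][120:220,220:360],None,fx=4,fy=4);b=cv2.resize(T["pixels"][150:250,150:290],None,fx=4,fy=4)
cv2.imwrite("pics/g2.png",cv2.resize(np.vstack([a,b]),None,fx=.75,fy=.75))
E
```

```text
t: 5.42
tool_pos: [0.4762, 0.1545, 0.1092]
tool_rot: [-2.002, -2.421, -0.0]
force: [0.6, -0.5, -1.8]
finger_gap: 0.0205
grip_force: 78.5
t 5.42 q6 1.695 tcp [0.4762 0.1545 0.1092] delta [-0.0009 -0.0016  0.0012] turn 0.0004 f [ 0.5573 -0.5076 -1.8162]
t 5.52 q6 1.695 tcp [0.4762 0.1546 0.1094] delta [-0.001  -0.0016  0.0014] turn 0.001 f [ 0.6234 -0.6384 -1.32  ]
```

View pics/g2.png

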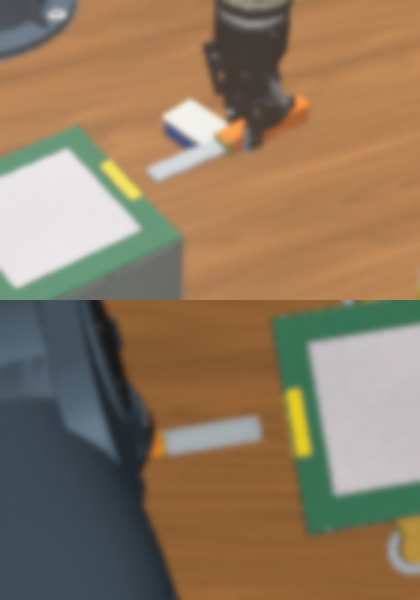

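The blade lies just in front of the cover and lines up with the yellow mark. In the top half the tip is at (262,428) and the mark at (299,423).

Run:
```python
from h import *
S=np.load("pics/S2.npy",allow_pickle=True).item();T=np.load("pics/T2.npy",allow_pickle=True).item()
a=blade(S,(266,162,297,182)); b=blade(T,(203,185,240,205)); print(a,b)
t=tri(S,[a[1],a[0],a[2]],T,[b[2],b[0],b[1]]); print(t); d=t[0]-t[2]; print(np.degrees(np.arctan2(d[1],d[0])),np.degrees(np.arcsin(d[2]/np.linalg.norm(d[:3]))),np.linalg.norm(d[:3]))
ys=[big(mask(c,(20,130,120),(35,255,255),r))[1] for c,r in((S,(245,165,275,195)),(T,(235,170,260,210)))]; y=tri(S,[ys[0]],T,[ys[1]]); print("yellow",y)
n=np.array([.1874,-.9823]); r=(y[0,:2]-t[0,:2]); print("ahead",r@n,"side",r@[-n[1],n[0]],"tip below yellow",y[0,2]-t[0,2])
```

```text
(array([282.3621, 169.8578]), array([269.6996, 178.5493]), array([293.5067, 162.2081]), array([269, 162,  26,  18, 232], dtype=int32)) (array([220.5669, 194.7008]), array([204.92 , 197.333]), array([236.3129, 192.0519]), array([205, 189,  32,  13, 254], dtype=int32))
[[0.4998 0.0383 0.1004 0.0006]
 [0.4909 0.0822 0.1136 0.0051]
 [0.482  0.1233 0.1242 0.0061]]
-78.14002882984364 -15.32671048141634 0.09006241202898334
yellow [[0.5032 0.0052 0.1117 0.0004]]
ahead 0.0331692551703385 side -0.0029178539176357462 tip below yellow 0.011301910864951192
```

```bash
python3 jog.py '0.015 -0.015 -0.002 0.0014 0;0.015 -0.015 -0.002 0.0014 0;0.015 -0.03 -0.002 0.0014 0;0.015 -0.04 -0.002 0.0014 0;0.015 -0.05 -0.002 0.0014 0;0.015 -0.062 -0.002 0.0014 0;0.015 -0.062 -0.002 0.0014 0;0.015 -0.062 -0.002 0.0014 0'
python3 - <<'E'
from h import *
M=plan([.4748,.1533,.108],[.9823,.1874]); print(M.as_matrix())
E
```

```text
t: 6.18
tool_pos: [0.4857, 0.0919, 0.1082]
tool_rot: [-2.004, -2.419, -0.0]
force: [0.7, 0.8, -0.9]
finger_gap: 0.0202
grip_force: 78.5
t 6.18 q6 1.571 tcp [0.4857 0.0919 0.1082] delta [0.0623 0.0007 0.0002] turn -0.0014 f [ 0.6507  0.7976 -0.8596]
[[-0.186   0.9826 -0.    ]
 [ 0.9826  0.186   0.0003]
 [ 0.0003  0.     -1.    ]]
```

```bash
python3 jog.py '0.015 -0.0016 0 -0.0263 0;0.015 -0.0064 0 -0.0485 0;0.015 -0.0141 0 -0.07 0;0.015 -0.0249 0 -0.0901 0;0.015 -0.0383 0 -0.1085 0;0.015 -0.0542 0 -0.1249 0;0.015 -0.0722 0 -0.1389 0;0.015 -0.092 0 -0.1503 0'
python3 - <<'E'
from h import *
plan([.4857,.0919,.1082],[.9823,.1874]); S=cap("scene")
cv2.imwrite("pics/p1.png",cv2.resize(S["pixels"][60:240,150:350],None,fx=3,fy=3))
E
```

```text
t: 6.85
tool_pos: [0.5027, 0.0023, 0.2596]
tool_rot: [-2.001, -2.421, -0.002]
force: [0.9, 1.8, -1.5]
finger_gap: 0.0208
grip_force: 79.1
t 6.85 q6 1.385 tcp [0.5027 0.0023 0.2596] delta [0.091  0.     0.1515] turn 0.001 f [ 0.882   1.7812 -1.4859]
```

View pics/p1.png

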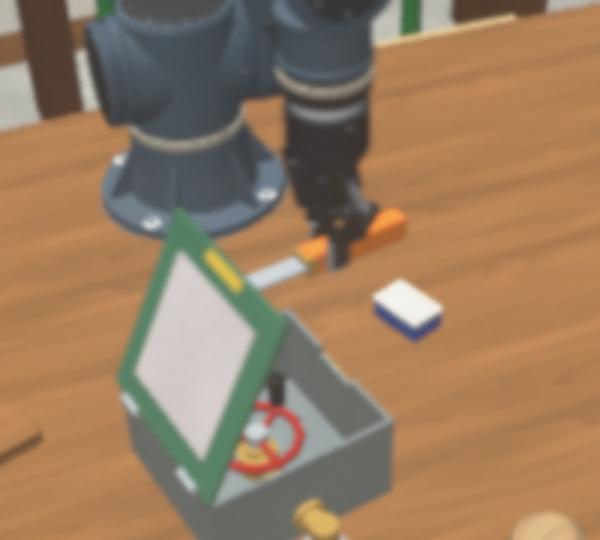

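The cover is up at about 60° with the blade under it at (275,275). Inside the box the red wheel shows, with its black handle at (277,385). I continue the arc.

```bash
python3 jog.py '0.015 -0.0211 0 -0.0084 0;0.015 -0.0433 0 -0.0138 0;0.015 -0.066 0 -0.0161 0;0.015 -0.0888 0 -0.0152 0;0.015 -0.1111 0 -0.0112 0;0.015 -0.1328 0 -0.004 0;0.015 -0.1533 0 0.0061 0;0.015 -0.1533 0 0.0061 0'
python3 - <<'E'
from h import *
plan([.4857,.0919,.1082],[.9823,.1874]); S=cap("scene");T=cap("top");np.save("pics/S3.npy",S,allow_pickle=True);np.save("pics/T3.npy",T,allow_pickle=True)
cv2.imwrite("pics/p2.png",np.hstack([cv2.resize(S["pixels"][60:260,130:330],None,fx=2,fy=2),cv2.resize(T["pixels"][90:290,200:400],None,fx=2,fy=2)]))
E
```

```text
t: 7.57
tool_pos: [0.5315, -0.1507, 0.2501]
tool_rot: [-2.004, -2.417, 0.002]
force: [-0.7, -0.3, -0.8]
finger_gap: 0.0202
grip_force: 79.1
t 7.57 q6 1.109 tcp [ 0.5315 -0.1507  0.2501] delta [0.2468 0.0003 0.142 ] turn -0.0023 f [-0.739  -0.2728 -0.7714]
```

View pics/p2.png

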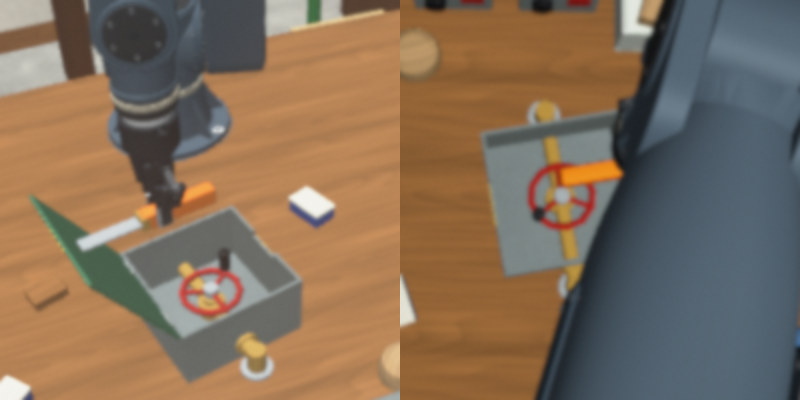

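Cover is well past upright, leaning out over the hinge. In the top half the handle is at (538,214) and the hub at (562,196). Now I lay the knife down near where it was.

```bash
python3 jog.py '0.015 0.04 0.005 0 0;0.015 0.08 0.01 0 0;0.015 0.12 0.015 0 0;0.015 0.16 0.02 0 0;0.015 0.2 0.025 0 0;0.015 0.22 0.0275 0 0'
python3 jog.py '0.015 0.036 0.0045 0.015 0;0.015 0.072 0.009 0.03 0;0.015 0.108 0.0135 0.05 0;0.015 0.144 0.018 0.07 0;0.015 0.18 0.0225 0.09 0;0.015 0.203 0.026 0.12 0;0.015 0.203 0.026 0.15 0;0.015 0.203 0.026 0.18 0'
python3 jog.py '0.015 0 0 0.01 0;0.015 0 0 0.01 0;0.015 0 0 0.01 0'
python3 - <<'E'
from h import *
plan([.505,.275,.021])
E
```

```text
t: 8.17
tool_pos: [0.5162, 0.0775, 0.253]
tool_rot: [-1.998, -2.423, -0.003]
force: [0.9, -0.5, -0.7]
finger_gap: 0.0202
grip_force: 79.1
t: 8.83
tool_pos: [0.5037, 0.2801, 0.0717]
tool_rot: [1.998, 2.425, 0.002]
force: [0.7, -0.6, -2.1]
finger_gap: 0.0205
grip_force: 79.1
t: 9.08
tool_pos: [0.5046, 0.2775, 0.0632]
tool_rot: [-2.002, -2.421, -0.0]
force: [-0.4, 0.3, -0.6]
finger_gap: 0.0205
grip_force: 79.1
t 9.08 q6 1.885 tcp [0.5046 0.2775 0.0632] delta [-0.0025 -0.0001  0.0422] turn 0 f [-0.3829  0.3487 -0.5649]
```

```bash
python3 jog.py '0.015 0 0 0.012 0;0.015 0 0 0.022 0;0.015 0 0 0.03 0;0.015 0 0 0.036 0;0.015 0 0 0.039 0;0.015 0 0 0.041 0;0.015 0 0 0.041 0;0.015 0 0 0.041 0'
python3 - <<'E'
from h import *
plan([.505,.275,.021]); print(manip.observe()["torque"])
E
```

```text
t: 9.75
tool_pos: [0.5049, 0.2771, 0.0216]
tool_rot: [-2.003, -2.421, -0.001]
force: [0.0, -0.8, -1.2]
finger_gap: 0.0206
grip_force: 79.4
t 9.75 q6 1.884 tcp [0.5049 0.2771 0.0216] delta [-0.0021 -0.0003  0.0006] turn 0 f [ 0.0406 -0.7502 -1.1748]
[0.0723 0.0348 0.0169]
```

```bash
python3 jog.py '0.015 0 0 0.0008 0;0.015 0 0 0.0008 0;0.03 0 0 0.0008 0;0.05 0 0 0.0008 0;0.06 0 0 0.0008 0;0.06 0 0 0.0008 0;0.06 0 0 0.0008 0'
python3 jog.py '0.06 0 0 -0.03 0;0.06 0 0 -0.07 0;0.06 0 0 -0.11 0;0.06 0 0 -0.15 0;0.06 0 0 -0.19 0;0.06 0 0 -0.2 0;0.06 0 0 -0.2 0;0.06 0 0 -0.2 0'
python3 - <<'E'
from h import *
plan([.505,.275,.021]); S=cap("scene");T=cap("top");np.save("pics/S4.npy",S,allow_pickle=True);np.save("pics/T4.npy",T,allow_pickle=True)
cv2.imwrite("pics/p3.png",np.hstack([cv2.resize(S["pixels"][100:260,140:400],None,fx=2,fy=2),cv2.resize(T["pixels"][110:270,220:360],None,fx=2,fy=2)]))
E
```

```text
t: 10.33
tool_pos: [0.5048, 0.2771, 0.0206]
tool_rot: [-2.002, -2.421, -0.0]
force: [-0.4, 0.1, 0.4]
finger_gap: 0.0602
grip_force: 0.0
t: 11.0
tool_pos: [0.5049, 0.2772, 0.2207]
tool_rot: [2.002, 2.42, 0.002]
force: [0.2, -0.2, -1.1]
finger_gap: 0.0597
grip_force: 0.0
t 11.0 q6 1.884 tcp [0.5049 0.2772 0.2207] delta [-0.0022 -0.0006  0.1997] turn 0 f [ 0.1676 -0.1643 -1.0971]
```

View pics/p3.png

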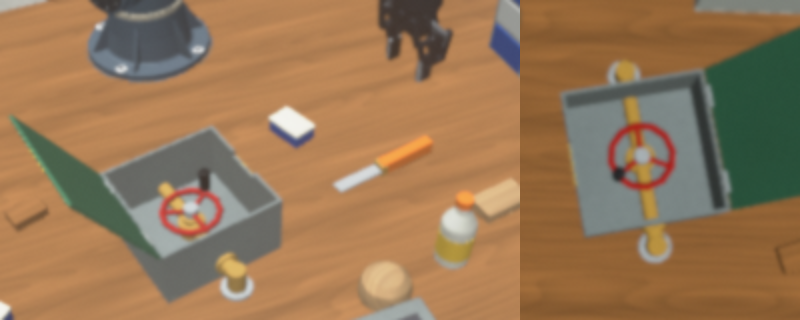

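The knife lies flat at (335–430,165) in the left half and the cover stays open at (85,190). The handle is at (204,178) in the scene half and (618,174) in the top half, with the hub at (642,156). Now I measure the wheel.

Run:
```python
from h import *
S=np.load("pics/S4.npy",allow_pickle=True).item();T=np.load("pics/T4.npy",allow_pickle=True).item()
out={}
for n,c,r in (("S",S,(215,180,255,222)),("T",T,(260,165,302,212))):
    h=cv2.cvtColor(c["pixels"],cv2.COLOR_BGR2HSV)
    red=mask(c,(0,140,60),(8,255,255),r)|mask(c,(172,140,60),(180,255,255),r)
    P=cv2.findNonZero(red); hull=cv2.convexHull(P); 
    blk=mask(c,(0,0,0),(180,255,48),r); b,ce,s=big(blk); ys,xs=np.nonzero(b); print(n,"black",ce,s, "red bbox",cv2.boundingRect(P)); 
    W=plane(c,hull.reshape(-1,2),.056)[:,:2]; (cx,cy),rad=cv2.minEnclosingCircle(W.astype(np.float32)); e=cv2.fitEllipse(hull); print("rim circle@56mm",cx,cy,rad,"ellipse",e)
    out[n]=(e[0],ce,(xs[ys<=ys.min()+1].mean(),ys.min()),plane(c,[ce],.097))
    print(plane(c,[ce],.097),plane(c,[ce],.079),plane(c,[e[0]],.056))
print(tri(S,[out["S"][0],out["S"][1]],T,[out["T"][0],out["T"][1]]))
# rim of box: yellow strip
```

```text
Traceback (most recent call last):
  File "h.py", line 25, in big
    n,l,s,ce=cv2.connectedComponentsWithStats(m); i=1+np.argmax(s[1:,4]); return (l==i).astype(np.uint8),ce[i],s[i]
                                                      ~~~~~~~~~^^^^^^^^^
ValueError: attempt to get argmax of an empty sequence
```

Run:
```python
from h import *
S=np.load("pics/S4.npy",allow_pickle=True).item();T=np.load("pics/T4.npy",allow_pickle=True).item()
out={}
for n,c,r,rb in (("S",S,(215,180,255,222),(236,180,249,200)),("T",T,(260,165,302,212),(262,190,276,205))):
    red=mask(c,(0,140,60),(8,255,255),r)|mask(c,(172,140,60),(180,255,255),r)
    P=cv2.findNonZero(red); hull=cv2.convexHull(P) 
    blk=mask(c,(0,0,0),(180,255,75),rb); b,ce,s=big(blk); print(n,"black",ce,s, "red bbox",cv2.boundingRect(P)); 
    e=cv2.fitEllipse(hull)
    W=plane(c,hull.reshape(-1,2),.056)[:,:2]; print("rim circle@56",cv2.minEnclosingCircle(W.astype(np.float32)),"ellipse",e)
    out[n]=(e[0],ce); print(plane(c,[ce],.097),plane(c,[ce],.079),plane(c,[e[0]],.056))
print(tri(S,[out["S"][0],out["S"][1]],T,[out["T"][0],out["T"][1]]))
```

```text
S black [241.7931 189.4138] [240 185   4  10  29] red bbox (220, 195, 31, 23)
rim circle@56 ((0.5262265205383301, -0.08744920045137405), 0.04819440096616745) ellipse ((235.05555725097656, 205.5963134765625), (22.670555114746094, 30.10678482055664), 87.41030883789062)
[[ 0.5089 -0.0563  0.097 ]] [[ 0.4914 -0.0509  0.079 ]] [[ 0.5274 -0.0867  0.056 ]]
T black [268.875 196.5  ] [267 194   5   6  24] red bbox (265, 171, 32, 34)
rim circle@56 ((0.5209000110626221, -0.08524329960346222), 0.04768691584467888) ellipse ((280.514404296875, 187.58743286132812), (32.038490295410156, 32.93543243408203), 149.30712890625)
[[ 0.4898 -0.0512  0.097 ]] [[ 0.4917 -0.0521  0.079 ]] [[ 0.5205 -0.086   0.056 ]]
[[ 0.5215 -0.0858  0.0498  0.0014]
 [ 0.4918 -0.0516  0.0796  0.001 ]]
```

```bash
python3 jog.py '0.05 -0.04 -0.0093 0 0;0.05 -0.08 -0.0186 0 0;0.05 -0.12 -0.0279 0 0;0.05 -0.16 -0.0372 0 0;0.05 -0.2 -0.0465 0 0;0.05 -0.24 -0.0558 0.01 0;0.05 -0.28 -0.0651 0.03 0;0.05 -0.31 -0.072 0.05 0'
python3 jog.py '0.05 -0.0106 -0.0022 0.01 0;0.05 -0.0106 -0.0022 0.02 0;0.05 -0.0106 -0.0022 0.02 0;0.05 -0.0106 -0.0022 0.02 0;0.05 -0.0106 -0.0022 0.02 0'
python3 - <<'E'
from h import *
plan([.4916,-.0516,.081])
S=cap("scene");T=cap("top")
cv2.imwrite("pics/p4.png",np.hstack([cv2.resize(S["pixels"][120:240,170:290],None,fx=3,fy=3),cv2.resize(T["pixels"][130:250,220:340],None,fx=3,fy=3)]))
E
```

```text
t: 11.77
tool_pos: [0.4914, -0.043, 0.1693]
tool_rot: [-2.003, -2.42, 0.0]
force: [1.2, 0.4, 0.1]
finger_gap: 0.0502
grip_force: 0.0
t: 12.18
tool_pos: [0.4922, -0.0506, 0.1507]
tool_rot: [-2.001, -2.422, -0.0]
force: [0.1, 0.3, -0.3]
finger_gap: 0.0498
grip_force: 0.0
t 12.18 q6 1.278 tcp [ 0.4922 -0.0506  0.1507] delta [-0.0009 -0.0008  0.0697] turn 0 f [ 0.0647  0.2681 -0.342 ]
```

View pics/p4.png

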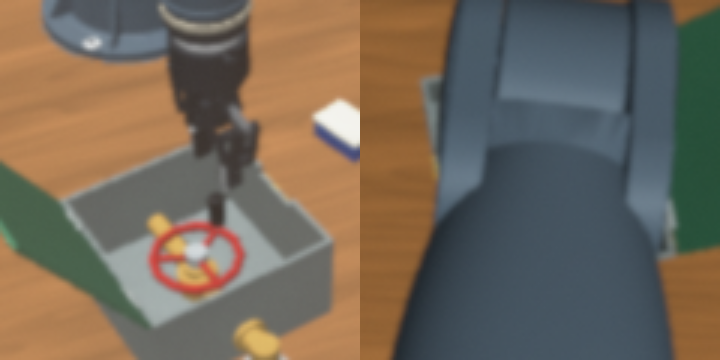

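The open fingers straddle the handle from above. In the left half the handle is at (217,210) and the fingers at (205–240,160). Descend and grip.

```bash
python3 jog.py '0.05 -0.001 -0.001 0.02 0;0.05 -0.001 -0.001 0.04 0;0.05 -0.001 -0.001 0.055 0;0.05 -0.001 -0.001 0.065 0;0.05 -0.001 -0.001 0.069 0;0.05 -0.001 -0.001 0.069 0;0.05 -0.001 -0.001 0.069 0'
python3 jog.py '0.012 0 0 0 0;0.012 0 0 0 0;0.012 0 0 0 0;0.012 0 0 0 0;0.012 0 0 0 0;0.012 0 0 0 0' 60
python3 - <<'E'
from h import *
plan([.4916,-.0516,.081])
E
```

```text
t: 12.87
tool_pos: [0.4916, -0.0525, 0.0821]
tool_rot: [2.001, 2.421, 0.001]
force: [-0.8, 0.5, 0.1]
finger_gap: 0.0499
grip_force: 0.0
t: 13.37
tool_pos: [0.4915, -0.0529, 0.0824]
tool_rot: [2.002, 2.42, 0.001]
force: [-0.7, 0.8, 6.1]
finger_gap: 0.0167
grip_force: 58.3
t 13.37 q6 1.275 tcp [ 0.4915 -0.0529  0.0824] delta [0.0012 0.0004 0.0014] turn 0 f [-0.7365  0.8058  6.1211]
```

```bash
python3 jog.py '0.012 0.0047 0.0112 0 0;0.012 0.0062 0.0228 0 0;0.012 0.0047 0.0344 0 0;0.012 0.0002 0.0453 0 0;0.012 -0.007 0.0546 0 0;0.012 -0.0163 0.0618 0 0;0.012 -0.0272 0.0663 0 0;0.012 -0.0388 0.0678 0 0'
python3 jog.py '0.012 0 0 0 0;0.012 0 0 0 0'
python3 - <<'E'
from h import *
M=plan([.521,-.0861,.0824]); print(M.inv().apply(manip.observe()["force"]))
E
```

```text
t: 14.03
tool_pos: [0.5647, -0.0784, 0.0823]
tool_rot: [-2.001, -2.42, 0.0]
force: [-8.8, 2.7, 10.3]
finger_gap: 0.0163
grip_force: 59.1
t: 14.2
tool_pos: [0.5648, -0.0796, 0.0823]
tool_rot: [2.004, 2.419, -0.002]
force: [-4.2, -3.3, 6.6]
finger_gap: 0.0163
grip_force: 59.1
t 14.2 q6 1.244 tcp [ 0.5648 -0.0796  0.0823] delta [ 0.0018 -0.0443 -0.    ] turn 0 f [-4.1881 -3.2521  6.5501]
[-2.4252 -4.7222 -6.5452]
```

```bash
python3 jog.py '0.012 -0.0116 -0.0015 0 0;0.012 -0.0225 -0.006 0 0;0.012 -0.0318 -0.0132 0 0;0.012 -0.039 -0.0225 0 0;0.012 -0.0435 -0.0334 0 0;0.012 -0.0445 -0.0372 0 0;0.012 -0.0448 -0.0411 0 0;0.012 -0.0448 -0.0411 0 0'
python3 - <<'E'
from h import *
M=plan([.521,-.0861,.0824]); print(M.inv().apply(manip.observe()["force"]))
E
python3 jog.py '0.012 0 -0.002 0 0;0.012 0 -0.004 0 0;0.012 0 -0.004 0 0;0.012 0 -0.004 0 0'
python3 - <<'E'
from h import *
M=plan([.521,-.0861,.0824]); print(M.inv().apply(manip.observe()["force"]))
E
```

```text
t: 14.87
tool_pos: [0.5331, -0.1305, 0.0824]
tool_rot: [2.002, 2.419, 0.001]
force: [-1.8, 0.2, 7.8]
finger_gap: 0.0164
grip_force: 59.0
t 14.87 q6 1.143 tcp [ 0.5331 -0.1305  0.0824] delta [ 0.0459 -0.0036 -0.0001] turn 0 f [-1.7911  0.205   7.8229]
[ 0.5285 -1.7114 -7.8255]
t: 15.2
tool_pos: [0.53, -0.1313, 0.0823]
tool_rot: [2.001, 2.419, 0.0]
force: [2.0, -1.2, 6.0]
finger_gap: 0.0165
grip_force: 58.9
t 15.2 q6 1.14 tcp [ 0.53   -0.1313  0.0823] delta [ 0.0461 -0.0004 -0.0001] turn 0 f [ 2.0402 -1.1895  5.9544]
[-1.5607  1.7916 -5.9486]
```

```bash
for i in 1; do python3 jog.py '0.012 0 -0.001 0 0;0.012 0 -0.002 0 0;0.012 0 -0.002 0 0;0.012 0 -0.002 0 0' | sed -n '2p;4p'; python3 jog.py '0.012 0 -0.001 0 0;0.012 0 -0.002 0 0;0.012 0 -0.002 0 0;0.012 0 -0.002 0 0' | sed -n '2p;4p';  done
python3 - <<'E'
from h import *
M=plan([.521,-.0861,.0824]); print(M.inv().apply(manip.observe()["force"]))
E
```

```text
tool_pos: [0.5288, -0.1315, 0.0823]
force: [5.3, -0.7, 5.2]
tool_pos: [0.5286, -0.1316, 0.0825]
force: [13.2, 2.2, 0.3]
t 15.87 q6 1.137 tcp [ 0.5286 -0.1316  0.0825] delta [0.0461 0.0011 0.    ] turn 0 f [13.2481  2.237   0.3048]
[-0.2937 13.4341 -0.2203]
```

```bash
python3 jog.py '0.012 0 -0.001 0 0;0.012 0 -0.002 0 0;0.012 0 -0.002 0 0;0.012 0 -0.002 0 0;0.012 0 -0.002 0 0' | sed -n '2p;4p'
python3 - <<'E'
from h import *
M=plan([.521,-.0861,.0824]); print(M.inv().apply(manip.observe()["force"]))
E
```

```text
tool_pos: [0.5284, -0.1316, 0.0825]
force: [18.8, 4.2, -5.2]
t 16.28 q6 1.135 tcp [ 0.5284 -0.1316  0.0825] delta [0.0461 0.0013 0.0001] turn 0 f [18.8448  4.211  -5.1939]
[ 0.5877 19.2515  5.3733]
```

Forces confirm the stop: 19 N tangential with no further travel. Fitted from the three measured handle positions, the centre is 1 mm off my hub estimate. Now I back off two turns.

```bash
python3 jog.py '0.012 0.0009 0.0167 0 0;0.012 0.0054 0.0276 0 0;0.012 0.0126 0.0369 0 0;0.012 0.0219 0.0441 0 0;0.012 0.0328 0.0486 0 0;0.012 0.0444 0.0501 0 0;0.012 0.056 0.0486 0 0;0.012 0.0669 0.0441 0 0' | sed -n '2p;4p'
python3 jog.py '0.012 0.0093 -0.0072 0 0;0.012 0.0165 -0.0165 0 0;0.012 0.021 -0.0274 0 0;0.012 0.0225 -0.039 0 0;0.012 0.021 -0.0506 0 0;0.012 0.0165 -0.0615 0 0;0.012 0.0093 -0.0708 0 0;0.012 0 -0.078 0 0' | sed -n '2p;4p'
python3 - <<'E'
from h import *
M=plan([.521,-.0861,.0824]); print(M.inv().apply(manip.observe()["force"]),manip.observe()["finger_gap"])
E
```

```text
tool_pos: [0.5549, -0.0583, 0.0823]
force: [-0.6, -6.8, 9.1]
tool_pos: [0.4778, -0.0723, 0.0823]
force: [6.7, 1.0, 6.1]
t 17.62 q6 1.231 tcp [ 0.4778 -0.0723  0.0823] delta [-0.0217  0.0398  0.    ] turn 0 f [6.6609 1.0431 6.1303]
[-0.2299  6.7523 -6.1148] 0.01626494482924185
```

```bash
python3 jog.py '0.012 -0.0109 -0.0045 0 0;0.012 -0.0225 -0.006 0 0;0.012 -0.0341 -0.0045 0 0;0.012 -0.045 0 0 0;0.012 -0.0543 0.0072 0 0;0.012 -0.0615 0.0165 0 0;0.012 -0.066 0.0274 0 0;0.012 -0.0675 0.039 0 0' | sed -n '2p;4p'
python3 jog.py '0.012 0.0015 0.0116 0 0;0.012 0.006 0.0225 0 0;0.012 0.0132 0.0318 0 0;0.012 0.0225 0.039 0 0;0.012 0.0334 0.0435 0 0;0.012 0.045 0.045 0 0;0.012 0.0566 0.0435 0 0;0.012 0.0675 0.039 0 0' | sed -n '2p;4p'
python3 jog.py '0.012 0.0093 -0.0072 0 0;0.012 0.0165 -0.0165 0 0;0.012 0.021 -0.0274 0 0;0.012 0.0225 -0.039 0 0;0.012 0.021 -0.0506 0 0;0.012 0.0165 -0.0615 0 0;0.012 0.0093 -0.0708 0 0;0.012 0 -0.078 0 0' | sed -n '2p;4p'
python3 jog.py '0.012 -0.0109 -0.0045 0 0;0.012 -0.0225 -0.006 0 0;0.012 -0.0341 -0.0045 0 0;0.012 -0.045 0 0 0;0.012 -0.0543 0.0072 0 0;0.012 -0.0615 0.0165 0 0;0.012 -0.066 0.0274 0 0;0.012 -0.0675 0.039 0 0' | sed -n '2p;4p'
python3 jog.py '0.012 0 0 0 0;0.012 0 0 0 0;0.012 0 0 0 0;0.012 0 0 0 0'
python3 - <<'E'
from h import *
M=plan([.5288,-.1315,.0824]); print(M.inv().apply(manip.observe()["force"]))
E
```

```text
tool_pos: [0.5281, -0.1318, 0.0822]
force: [-5.3, 5.8, 13.2]
tool_pos: [0.5549, -0.0583, 0.0823]
force: [-0.8, -6.1, 9.8]
tool_pos: [0.4778, -0.0723, 0.0823]
force: [6.1, 2.1, 5.8]
tool_pos: [0.5281, -0.1318, 0.0822]
force: [-4.7, 5.0, 14.3]
t: 20.62
tool_pos: [0.5294, -0.1315, 0.0823]
tool_rot: [2.001, 2.42, 0.002]
force: [2.9, 1.1, 8.2]
finger_gap: 0.0164
grip_force: 61.1
t 20.62 q6 1.138 tcp [ 0.5294 -0.1315  0.0823] delta [ 0.0001 -0.0006 -0.0001] turn 0 f [2.9235 1.1002 8.1501]
[ 0.5269  3.0937 -8.1445]
```

```bash
python3 jog.py '0.012 0 -0.0007 0 0;0.012 0 -0.0007 0 0;0.012 0 -0.0007 0 0;0.012 0 -0.0007 0 0'| sed -n '2p;4p'
python3 - <<'E'
from h import *
M=plan([.529,-.1315,.0824]); print(M.inv().apply(manip.observe()["force"]))
S=cap("scene");T=cap("top")
cv2.imwrite("pics/p5.png",np.hstack([cv2.resize(S["pixels"][100:260,140:400],None,fx=2,fy=2),cv2.resize(T["pixels"][110:270,120:260],None,fx=2,fy=2)]))
E
```

```text
tool_pos: [0.5285, -0.1316, 0.0823]
force: [1.9, 1.1, 8.3]
t 20.95 q6 1.138 tcp [ 0.5285 -0.1316  0.0823] delta [ 0.      0.0005 -0.0001] turn 0 f [1.8982 1.0843 8.2617]
[ 0.7043  2.0827 -8.2584]
```

View pics/p5.png

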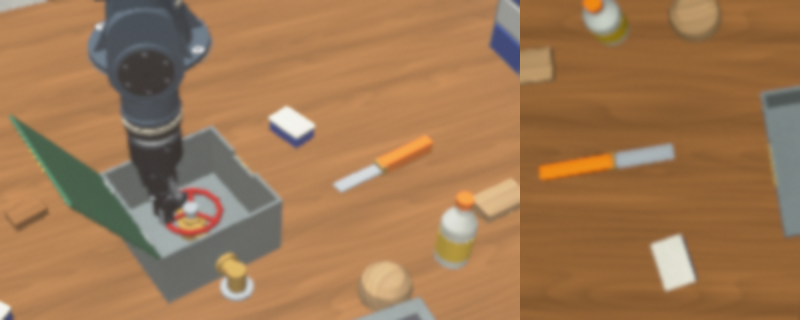

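Final check: the cover is open, the knife is flat at (335–430,165) clear of the box, and the other things have not moved. The gripper holds the handle at (170,205), within 0.5 mm of where it stood at the stop.

```bash
python3 -c "
from workcell import manip; print(manip.close_job())"
```

```text
the job is handed in; nothing more can be done
None
```

I handed the job in with the cover open past upright and the knife flat on the bench clear of the box; the valve was closed onto its stop and backed off two turns (to within about 0.5 mm at the handle), with the handle still gripped.

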